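# Put the kiln furniture back in its trays

## Robot

A 6-joint arm with a two-finger parallel gripper is mounted at the origin on the work surface. World frame = base frame: x ahead of the robot, y to its left, z up, the work surface at z = 0. Lengths are in m, angles in rad, forces in N, time in s.
With the tool pointing down it reaches from about 0.3 to 0.85 m from the base axis. Payload 4.2 kg.
Tool frame: the origin (TCP) lies at the very end of the fingers, on their centre line; the grasp point (between the pads) lies 19 mm behind it; z points along the fingers, y is the line along which they close (so a half turn about z gives the same grasp; the last joint's range is limited). The gripper opens to 91 mm and grips with 3 to 60 N. Pads are 32 mm wide; open, the fingers measure 118 mm over their backs; the gripper's body (76 mm by 178 mm) begins 60 mm behind the grasp point.
Start: joints at [1.237, 0.32, 1.565, -0, 1.257, -0.02], TCP at [0.177, 0.547, 0.214] pointing down, gripper open.
Joint ranges: [-3.11, 3.11], [-0.84, 2.01], [0.21, 2.61], [-1.34, 4.49], [0.05, 2.63], [-2.56, 2.56]. Speed limits (rad/s): [2.57, 2.57, 3.14, 3.14, 3.14, 3.14].

## Interface

Orientations are given as a 3x3 rotation matrix whose columns are the frame's x, y, z axes.
In Python, from rig import env, eyes, nets gives the robot as it stands.
- The arm moves only by the shell command python3 -m creep 'ROWS' [OPENING] [FORCE]. ROWS is JSON, a list that holds one entry, the list of rows, each a list of 6 numbers: the shift along the world's x, y, z in cm, then the turn, a rotation vector about the world's x, y, z in rad. In form: [[[tx, ty, tz, wx, wy, wz], ...]]. A call has 1 to 12 rows; each row is the pose to reach, as a shift and turn from the pose commanded when the call began; what a row does not reach only later rows make up. A row lasts 1/10 s, in which the tool goes at most 50 mm and 8.59 degrees, less where a joint would pass 70% of its speed; a pose out of reach is approached as far as the arm can. A call with a gripper value outside its range is refused whole. OPENING is the opening, from -1 (shut) to 1 (fully open), set as the call begins (- or left out, the last holds). The fingers move at their own pace and stop on an object; FORCE is the grip in N (left out, the last holds). Time passes only in rows, so rows that repeat a pose let the fingers close. It gives the time, the measured TCP pose, the force, the opening and the grip force at its end, in the units of the state.
- env.get_obs(): the state, without advancing time (a new reading comes with each control period).
- eyes.grab_frame(name): name is "side" or "top" or "wrist"; returns the picture (384x512x3 uint8, red, green, blue); there is no depth.
- eyes.get_calibration(name): a dict with "camera_matrix" (3x3 intrinsics, pixels), "eye" and "rotation" of the camera in the world; the wrist camera has in their place "hand_eye" (4x4, takes a point from camera to tool coordinates, whose origin is the TCP and whose axes are the flange's). Camera axes: x right, y up, looking along -z (the intrinsics and any distortion apply to the point x, -y, -z); pixel columns grow to the right and rows downward; lengths in m; the calibration is good to about 2 mm. A picture is of the moment at which its call begins: read the wrist's pose just before it. get_calibration takes no time and is no camera call.
- env.sign_off(): hands the job in; it is judged then, once.
Trained networks look in the newest picture that a camera, given by its name, has taken for a name from the list of things; names that differ only in an ending like _2 or _b are one class to them, and where a whole thing is asked for, a point or a joint stands for the part that bears it (a point fixed in the world has none). Each returns a list of dicts, best first, with "score" (0 to 1); they miss things now and then, are a little off and sometimes report something else, mostly with a low value. They report only what shows in the picture. A call takes as long as a camera call.
- nets.boxes_of(query, camera): "location" ([x, y, z] in m, in the coordinates of the camera as it stood for that picture, good to about 4 mm: the middle of the surface that is visible of it).
- nets.outline_of(query, camera): "region" (384x512 bool, what is visible of it).
The state is a dict: "clock": time; "joint_pos": joint angles; "qd": joint speeds; "effort": joint torques, N m; "ee_pos": TCP position; "ee_rot": TCP orientation; "contact_force": force on the tool from outside, world axes, zero at the start; "ft_torque": the same for the moment, N m; "opening": finger opening in m; "gripper_force": force on a finger pad.
Only numpy, scipy, OpenCV 4.12 (cv2) and the standard library are available. Lean on these libraries where they do the work, as an engineer would, in place of code of your own. Each camera call takes 0.05 s, during which the arm holds its last target. There are 200 camera calls.

## Task

Five pieces of kiln furniture from the last firing stand mixed on the table: sort them back, each into the tray that already holds one of its kind (long square post, short square posts, round tubular post, three-armed stilt). Set every piece down on the tray's floor the way it stands or lies now - the short posts and the tube upright, the long post and the stilt flat - not on top of another piece or on a rim. Leave the unfired striped cup on its yellow bat where it is.

Things in the scene. Friction and masses are not known exactly. Their poses are not given: they have to be found in the camera images.
- long_post: Long kiln post of buff fireclay: a square bar 114 x 38 x 38 mm lying on its side, 0.3 kg. Origin at its centre (19 mm above the table at the start); own x runs along its length.
- short_post_a: Short square kiln post of the same fireclay, standing upright: 38 x 38 mm, 52 mm tall, 0.14 kg. Origin: centre of its underside; own z up along its height, x and y square to its sides.
- short_post_b: A second short square kiln post, just like short_post_a.
- tube_post: Round tubular kiln post of the same fireclay, standing upright: 42 mm outside diameter, bore 24 mm, 52 mm tall, 0.1 kg. Origin: centre of its underside; own z up along its height.
- stilt: Three-armed star stilt of the same fireclay, flat, 40 g: arms 12 mm wide reach 29 mm from the centre at 0, 120 and 240 degrees from own x (one lies along own x). It stands on three points; the arms lie 6 to 22 mm above its underside, with small points on top to 28 mm. Origin: centre, at underside height; own z up. Best gripped across one arm, about 16 mm from the centre.
- tray_long: Open grey-painted wooden tray, fixed, already holding a long square kiln post, lying. The four trays are alike: 146 (own x) x 154 (own y) x 40 mm high outside, walls and floor 8 mm thick. Origin: centre of underside; z up, own x roughly away from the robot. The kept piece is loose by the wall on the -x side, centre at x = -44 mm, length along y; the rest of the floor is free.
- tray_short: Open grey-painted wooden tray, fixed, already holding a short square kiln post standing upright. The four trays are alike: 146 (own x) x 154 (own y) x 40 mm high outside, walls and floor 8 mm thick. Origin: centre of underside; z up, own x roughly away from the robot. The kept piece is loose by the wall on the -x side, centre at x = -44 mm; the rest of the floor is free.
- tray_tube: Open grey-painted wooden tray, fixed, already holding a round tubular kiln post standing upright. The four trays are alike: 146 (own x) x 154 (own y) x 40 mm high outside, walls and floor 8 mm thick. Origin: centre of underside; z up, own x roughly away from the robot. The kept piece is loose by the wall on the -x side, centre at x = -42 mm; the rest of the floor is free.
- tray_stilt: Open grey-painted wooden tray, fixed, already holding a three-armed star stilt lying flat. The four trays are alike: 146 (own x) x 154 (own y) x 40 mm high outside, walls and floor 8 mm thick. Origin: centre of underside; z up, own x roughly away from the robot. The kept piece is loose by the wall on the -x side, centre at x = -34 mm, one arm to -x; the rest of the floor is free.
- raw_cup: Small unfired grey-and-blue striped cup on a round yellow bat, to be left alone: bat 74 mm across and 8 mm thick, cup 56 mm across the rim, 60 mm high in all. Origin: centre of the underside of the bat.

How it is judged:
At the end, for the whole second after the job is handed in: Every one of the five pieces is at rest inside the tray of its kind (its centre within the tray's inside walls), on the tray's floor (within 6 mm of lying on it), the short posts, the tube and the stilt upright as they were (within 0.15 rad), the long post lying level (within 0.15 rad) (linear speed of each of long_post, short_post_a, short_post_b, tube_post, stilt below 0.02 m/s and x of long_post in the frame of tray_long between -0.064 and 0.064 m and y of long_post in the frame of tray_long between -0.068 and 0.068 m and z of long_post in the frame of tray_long between 0.022 and 0.033 m and angle between long_post's own x axis and vertical between 1.42 and 1.72 rad and x of short_post_a in the frame of tray_short between -0.064 and 0.064 m and y of short_post_a in the frame of tray_short between -0.068 and 0.068 m and z of short_post_a in the frame of tray_short between 0.003 and 0.014 m and angle between each of short_post_a, short_post_b, tube_post, stilt's own z axis and vertical below 0.15 rad and x of short_post_b in the frame of tray_short between -0.064 and 0.064 m and y of short_post_b in the frame of tray_short between -0.068 and 0.068 m and z of short_post_b in the frame of tray_short between 0.003 and 0.014 m and x of tube_post in the frame of tray_tube between -0.064 and 0.064 m and y of tube_post in the frame of tray_tube between -0.068 and 0.068 m and z of tube_post in the frame of tray_tube between 0.003 and 0.014 m and x of stilt in the frame of tray_stilt between -0.064 and 0.064 m and y of stilt in the frame of tray_stilt between -0.068 and 0.068 m and z of stilt in the frame of tray_stilt between 0.003 and 0.014 m); the robot touches nothing.
It fails at once if the unfired cup is shifted by more than 12 mm or tipped by more than 0.2 rad (distance of raw_cup from where it was at the start of the episode above 0.012 m or angle between raw_cup's own z axis and vertical above 0.2 rad).
It also fails if it takes over 128 s, if anything falls off the work surface, if the arm or the gripper's body presses on something with over 40 N, if the wrist force passes 120 N, or if a joint passes its speed limit or range.

## Working session

There is one attempt and no reset: what is moved stays moved. The work goes in short steps, Python scripts to look and compute and a shell command to move; the robot and the scene stay as the last step left them, time stands still between calls to the robot, and variables do not carry over. Pictures are saved under pics/ and viewed, at most 14 in all, crops included, and the job is handed in when it is done.

```bash
ls; mkdir -p pics
cat > h.py <<'E'
import numpy as np, cv2
from rig import env, eyes, nets
def cal(c):
    k=eyes.get_calibration(c)
    if 'eye' in k: return np.array(k['camera_matrix']),np.array(k['rotation']),np.array(k['eye']),k
    o=env.get_obs();R=np.array(o['ee_rot']);H=np.array(k['hand_eye'])
    return np.array(k['camera_matrix']),R@H[:3,:3],np.array(o['ee_pos'])+R@H[:3,3],k
def snap(c,f=None):
    C=cal(c);im=eyes.grab_frame(c)
    if f: cv2.imwrite(f'pics/{f}.png',cv2.cvtColor(im,cv2.COLOR_RGB2BGR))
    return im,C
def world(C,p): return C[1]@np.array(p)+C[2]
def ray(C,uv,z):
    K,R,e,_=C
    d=np.linalg.inv(K)@np.array([uv[0],uv[1],1.]);d=R@np.array([d[0],-d[1],-d[2]])
    return e+d*(z-e[2])/d[2]
def proj(C,P):
    q=C[1].T@(np.array(P)-C[2]);q=C[0]@np.array([q[0],-q[1],-q[2]]);return q[:2]/q[2]
E
python3 - <<'E'
from h import *
for c in ['top','side']:
    im,C=snap(c,c+'0'); print({k:(np.round(v,3).tolist() if not isinstance(v,str) else v) for k,v in C[3].items()})
    for n in ['long_post','short_post_a','tube_post','stilt','tray_long','tray_short','tray_tube','tray_stilt','raw_cup']:
        print(c,n,[(round(d['score'],2),world(C,d['location']).round(3).tolist()) for d in nets.boxes_of(n,c)])
print(env.get_obs())
E
```

```text
pics
{'camera_matrix': [[460.102, 0.0, 257.773], [0.0, 460.102, 194.824], [0.0, 0.0, 1.0]], 'eye': [0.43, -0.009, 1.208], 'rotation': [[0.025, 0.995, -0.097], [-1.0, 0.024, -0.014], [-0.012, 0.097, 0.995]]}
top long_post [(0.65, [0.622, 0.131, 0.038])]
top short_post_a [(0.61, [0.439, 0.008, 0.052]), (0.48, [0.439, 0.129, 0.046])]
top tube_post [(0.55, [0.623, -0.147, 0.051])]
top stilt [(0.62, [0.442, -0.147, 0.021])]
top tray_long [(0.75, [0.422, -0.337, 0.011])]
top tray_short [(0.91, [0.594, -0.321, 0.009])]
top tray_tube [(0.86, [0.41, 0.362, 0.01]), (0.47, [0.435, 0.009, 0.049])]
top tray_stilt [(0.71, [0.594, 0.324, 0.008])]
top raw_cup [(0.6, [0.624, 0.004, 0.011])]
{'camera_matrix': [[424.625, 0.0, 258.101], [0.0, 424.625, 186.02], [0.0, 0.0, 1.0]], 'eye': [0.252, -0.666, 0.928], 'rotation': [[0.938, 0.266, -0.223], [-0.347, 0.735, -0.583], [0.009, 0.624, 0.782]]}
side long_post [(0.66, [0.619, 0.118, 0.037])]
side short_post_a [(0.87, [0.433, 0.113, 0.039]), (0.73, [0.624, -0.004, 0.025]), (0.59, [0.435, -0.002, 0.042])]
side tube_post [(0.71, [0.619, -0.156, 0.042])]
side 
[... 458 characters left out ...]
0, -1.99748191e-02]), 'qd': array([ 9.47438755e-06,  1.30938235e-03, -8.63406844e-04,  2.39669620e-03,
        3.14916338e-05, -5.84655697e-04]), 'effort': array([ 1.43220395e-04, -4.12365854e+01, -2.32228607e+01,  7.29019730e-02,
        3.78441671e-02, -5.47886131e-06]), 'ee_pos': array([0.17749158, 0.54692662, 0.21398828]), 'ee_rot': array([[-9.51162126e-01,  3.08691768e-01,  4.17871366e-05],
       [ 3.08691770e-01,  9.51162123e-01,  8.16572983e-05],
       [-1.45394058e-05,  9.05686747e-05, -9.99999996e-01]]), 'contact_force': array([-0.23251102, -0.17348376, -0.0896603 ]), 'ft_torque': array([ 0.01948954,  0.04244752, -0.02664957]), 'gripper_force': 0.0, 'opening': 0.09128934596904714}
```

View pics/top0.png

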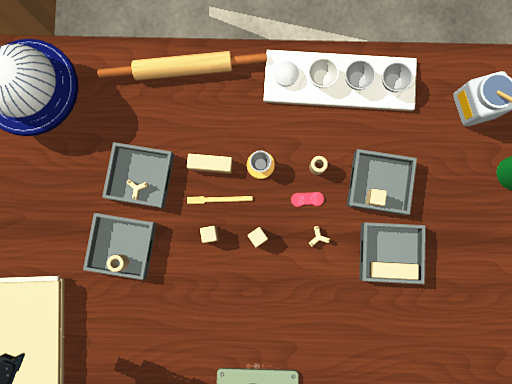

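Run:
```python
from h import *
import itertools
def rect(m,C,z):
    c=max(cv2.findContours(m.astype(np.uint8),0,1)[0],key=cv2.contourArea)[:,0,:]
    P=np.array([ray(C,p,z)[:2] for p in c])*1000
    r=cv2.minAreaRect(P.astype(np.float32)); return r
im,C=snap('top')
z={'long_post':.038,'short_post_a':.052,'tube_post':.052,'stilt':.02,'tray_long':.04,'tray_short':.04,'tray_tube':.04,'tray_stilt':.04,'raw_cup':.03}
out=im.copy()
for n in z:
    for d in nets.outline_of(n,'top'):
        m=d['region']; print(n,round(d['score'],2),m.sum(),np.round(np.concatenate([np.ravel(x) for x in rect(m,C,z[n])]),1) if m.sum()>20 else '')
        if d['score']>.45:
            cs=cv2.findContours(m.astype(np.uint8),0,1)[0]; cv2.drawContours(out,cs,-1,(255,0,0),1)
cv2.imwrite('pics/out.png',cv2.resize(out[:,:,::-1],None,fx=1.56,fy=1.56))
```

```text
long_post 0.81 707 [622.6 135.6 116.1  43.8  86.1]
short_post_a 0.82 246 [441.7 130.7  37.5  42.7   2. ]
short_post_a 0.57 189 [438.    6.   35.5  35.   38.3]
tube_post 0.64 239 [ 623.1 -142.4   39.5   47.3   46.3]
stilt 0.58 166 [ 445.4 -152.1   46.1   46.3    1.4]
tray_long 0.6 3159 [ 406.3 -332.2  165.1  151.    87.6]
tray_short 0.96 3522 [ 586.1 -306.6  165.1  154.4   82.8]
tray_tube 0.87 3377 [405.5 355.5 165.  146.2  82.5]
tray_stilt 0.58 3311 [589.1 316.5 162.2 146.9  82. ]
raw_cup 0.77 580 [624.7   3.8  68.1  67.4   1.3]
```

The top view shows all five loose pieces in the middle: long post (209,163), posts (208,234) and (258,237), tube (319,165), and stilt (319,237). The cup is at (260,165). A stick at (220,200) and a pink item at (307,200) lie between the rows. The trays are tube (118,247), stilt (138,176), short (383,182) and long (393,254).

```bash
cat > fit.py <<'E'
from h import *
from scipy.optimize import minimize
def boxpts(lx,ly,z0,z1,cx=0,cy=0):
    return np.array([[cx+sx*lx/2,cy+sy*ly/2,z] for sx in(-1,1) for sy in(-1,1) for z in(z0,z1)])
t=np.linspace(0,2*np.pi,24)
def cyl(r,z0,z1): return np.array([[r*np.cos(a),r*np.sin(a),z] for a in t for z in(z0,z1)])
def arm(a):
    p=boxpts(.029,.012,.006,.022,.0145); c,s=np.cos(a),np.sin(a)
    return p@np.array([[c,s,0],[-s,c,0],[0,0,1]])
M={'long_post':[boxpts(.114,.038,0,.038)],'short_post_a':[boxpts(.038,.038,0,.052)],'tube_post':[cyl(.021,0,.052)],
 'stilt':[arm(a) for a in(0,2*np.pi/3,-2*np.pi/3)],'tray':[boxpts(.146,.154,0,.04)],'raw_cup':[cyl(.037,0,.008)]}
S=4
def sil(n,q,C,z=0):
    im=np.zeros((384*S,512*S),np.uint8);c,s=np.cos(q[2]),np.sin(q[2])
    for P in M[n]:
        W=P@np.array([[c,s,0],[-s,c,0],[0,0,1]])+[q[0],q[1],z]
        u=np.array([proj(C,w) for w in W]);h=cv2.convexHull(((u+.5)*S).astype(np.float32)).astype(np.int32)
        cv2.fillConvexPoly(im,h,1)
    return im
def fit(n,mask,C,q0,z=0):
    m=cv2.resize(mask.astype(np.uint8),None,fx=S,fy=S,interpolation=cv2.INTER_NEAREST)
    ys,xs=np.where(m);a,b,c,d=max(ys.min()-80,0),ys.max()+80,max(xs.min()-80,0),xs.max()+80
    def f(v):
        s=sil(n,[v[0]/1e3,v[1]/1e3,v[2]/50],C,z)[a:b,c:d];mm=m[a:b,c:d]
        return 1-(s&mm).sum()/(s|mm).sum()
    v0=np.array([q0[0]*1e3,q0[1]*1e3,q0[2]*50])
    r=minimize(f,v0,method='Nelder-Mead',options=dict(initial_simplex=[v0,v0+[6,0,0],v0+[0,6,0],v0+[0,0,8]],xatol=.1,fatol=1e-4))
    return r.x[:2].round(1).tolist(),round(r.x[2]/50,3),round(1-r.fun,3)
E
cat > go.py <<'E'
from fit import *
Q=[('long_post','long_post',.622,.133,1.57),('short_post_a','short_post_a',.44,.125,0),('short_post_a','short_post_a',.435,.005,.66),('tube_post','tube_post',.622,-.147,0),
('stilt','stilt',.44,-.15,0),('stilt','stilt',.44,-.15,.5),('stilt','stilt',.44,-.15,-.5),('stilt','stilt',.44,-.15,1.05),('tray_long','tray',.41,-.335,0),('tray_short','tray',.59,-.315,-.1),('tray_tube','tray',.405,.36,-.1),('tray_stilt','tray',.59,.32,-.1),('raw_cup','raw_cup',.624,.004,0)]
for c in('top','side'):
    im,C=snap(c);cache={}
    for n,m,x,y,a in Q:
        if n not in cache: cache[n]=nets.outline_of(n,c)
        best=None
        for d in cache[n]:
            if d['region'].sum()<30: continue
            ys,xs=np.where(d['region']); 
            if np.hypot(*(ray(C,(xs.mean(),ys.mean()),.025)[:2]-[x,y]))>.06: continue
            r=fit(m,d['region'],C,(x,y,a)); best=r if best is None or r[2]>best[2] else best
        print(c,n,best)
E
python3 go.py
```

```text
top long_post ([626.4, 136.8], np.float64(1.493), np.float64(0.946))
top short_post_a ([441.6, 131.6], np.float64(0.164), np.float64(0.926))
top short_post_a ([437.7, 6.9], np.float64(0.631), np.float64(0.914))
top tube_post ([627.2, -145.1], np.float64(-0.011), np.float64(0.832))
top stilt ([441.0, -148.9], np.float64(0.232), np.float64(0.838))
top stilt ([440.7, -148.7], np.float64(0.247), np.float64(0.831))
top stilt ([440.7, -148.9], np.float64(0.217), np.float64(0.838))
top stilt ([441.1, -148.9], np.float64(0.234), np.float64(0.834))
top tray_long ([407.1, -337.1], np.float64(-0.02), np.float64(0.776))
top tray_short ([587.2, -310.2], np.float64(-0.132), np.float64(0.903))
top tray_tube ([405.9, 360.3], np.float64(-0.137), np.float64(0.909))
top tray_stilt ([590.2, 320.9], np.float64(-0.138), np.float64(0.931))
top raw_cup ([629.6, 4.5], np.float64(-0.053), np.float64(0.95))
side long_post ([623.5, 134.4], np.float64(1.519), np.float64(0.94))
side short_post_a ([440.6, 129.0], np.float64(0.226), np.float64(0.94))
side short_post_a ([435.4, 4.7], np.float64(0.695), np.float64(0.942))
side tube_post ([624.0, -146.8], np.float64(0.085), np.float64(0.922))
side stilt ([438.4, -150.9], np.float64(0.233), np.float64(0.762))
side stilt ([438.5, -150.6], np.float64(0.231), np.float64(0.761))
side stilt ([438.0, -151.3], np.float64(0.241), np.float64(0.76))
side stilt ([437.8, -150.0], np.float64(0.289), np.float64(0.767))
side tray_long ([404.5, -337.8], np.float64(-0.028), np.float64(0.774))
side tray_short ([585.2, -310.3], np.float64(-0.13), np.float64(0.881))
side tray_tube ([404.4, 357.8], np.float64(-0.137), np.float64(0.806))
side tray_stilt ([588.1, 319.0], np.float64(-0.162), np.float64(0.897))
side raw_cup ([627.7, 4.5], np.float64(-0.017), np.float64(0.712))
```

View pics/side0.png

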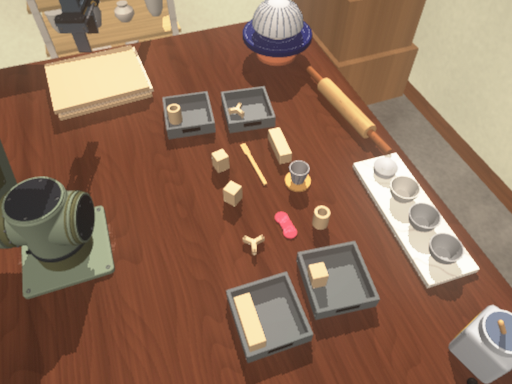

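Both views agree within 3 mm, so I'll use the averages. First piece is the long post at (625,135).

```bash
python3 -m creep '[[[44.75,-41.1,-9.4,0,0,-1.323],[44.75,-41.1,-9.4,0,0,-1.323],[44.75,-41.1,-9.4,0,0,-1.323],[44.75,-41.1,-9.4,0,0,-1.323],[44.75,-41.1,-9.4,0,0,-1.323],[44.75,-41.1,-9.4,0,0,-1.323],[44.75,-41.1,-9.4,0,0,-1.323],[44.75,-41.1,-9.4,0,0,-1.323],[44.75,-41.1,-9.4,0,0,-1.323],[44.75,-41.1,-9.4,0,0,-1.323],[44.75,-41.1,-9.4,0,0,-1.323],[44.75,-41.1,-9.4,0,0,-1.323]]]' 1 25; python3 -m creep '[[[0,0,0,0,0,0],[0,0,0,0,0,0]]]'
```

```text
clock: 3.7
ee_pos: [0.6156, 0.1442, 0.1221]
ee_rot: [[0.066, 0.998, 0.0], [0.998, -0.066, 0.0], [0.0, 0.0, -1.0]]
contact_force: [0.6, 1.5, -0.4]
opening: 0.0916
gripper_force: 0.0
clock: 3.9
ee_pos: [0.6143, 0.145, 0.1215]
ee_rot: [[0.068, 0.998, -0.001], [0.998, -0.068, 0.0], [0.0, -0.001, -1.0]]
contact_force: [-0.7, 0.1, 0.2]
opening: 0.0913
gripper_force: 0.0
```

```bash
python3 -m creep '[[[1.1,-0.95,0,0,0,0],[1.1,-0.95,-3,0,0,0],[1.1,-0.95,-6,0,0,0],[1.1,-0.95,-9,0,0,0],[1.1,-0.95,-10.5,0,0,0],[1.1,-0.95,-11.5,0,0,0],[1.1,-0.95,-11.5,0,0,0],[1.1,-0.95,-11.5,0,0,0]]]'; python3 -m creep '[[[0,0,0,0,0,0],[0,0,0,0,0,0],[0,0,0,0,0,0],[0,0,0,0,0,0],[0,0,0,0,0,0],[0,0,0,0,0,0],[0,0,0,0,0,0],[0,0,0,0,0,0]]]' -1 25
```

```text
clock: 4.7
ee_pos: [0.6258, 0.1369, 0.0082]
ee_rot: [[0.065, 0.998, 0.002], [0.998, -0.065, 0.0], [0.0, 0.002, -1.0]]
contact_force: [0.8, 0.1, 0.4]
opening: 0.0911
gripper_force: 0.0
clock: 5.5
ee_pos: [0.6251, 0.1363, 0.0072]
ee_rot: [[0.066, 0.998, -0.0], [0.998, -0.066, -0.0], [-0.0, -0.0, -1.0]]
contact_force: [-0.8, 0.4, -0.2]
opening: 0.0381
gripper_force: 25.0
```

```bash
python3 -m creep '[[[0,0,3,0,0,0],[0,0,7,0,0,0],[0,0,11.5,0,0,0],[-3.3,-7.9,11.5,0,0,0.04],[-5,-12,11.5,0,0,0.04],[-6.6,-15.8,11.5,0,0,0.04],[-8.4,-20,11.5,0,0,0.04],[-10.1,-24,11.5,0,0,0.04],[-11.7,-28,11.5,0,0,0.04],[-13.4,-32,11.5,0,0,0.04],[-15.1,-36,11.5,0,0,0.04],[-16.8,-40,11.5,0,0,0.04]]]';  python3 -m creep '[[[-1.5,-3.7,0,0,0,0],[-3.1,-7.4,0,0,0,0],[-3.1,-7.4,0,0,0,0],[-3.1,-7.4,0,0,0,0]]]'
```

```text
clock: 6.7
ee_pos: [0.4557, -0.265, 0.1217]
ee_rot: [[0.026, 1.0, -0.001], [1.0, -0.026, 0.001], [0.001, -0.001, -1.0]]
contact_force: [1.0, 0.6, -3.0]
opening: 0.0378
gripper_force: 25.0
clock: 7.1
ee_pos: [0.4254, -0.3378, 0.1215]
ee_rot: [[0.028, 1.0, -0.001], [1.0, -0.028, 0.002], [0.002, -0.001, -1.0]]
contact_force: [-0.5, 0.6, -3.8]
opening: 0.038
gripper_force: 25.0
```

```bash
python3 -m creep '[[[0,0,-3,0,0,0],[0,0,-6,0,0,0],[0,0,-8.5,0,0,0],[0,0,-9.8,0,0,0],[0,0,-10.5,0,0,0],[0,0,-10.5,0,0,0],[0,0,-10.5,0,0,0]]]';  python3 -m creep '[[[0,0,0,0,0,0],[0,0,0,0,0,0],[0,0,0,0,0,0],[0,0,0,0,0,0]]]' 0.05; python3 -m creep '[[[0,0,2,0,0,0],[0,0,5,0,0,0],[0,0,9,0,0,0],[0,0,11,0,0,0],[0,0,11,0,0,0]]]'
```

```text
clock: 7.8
ee_pos: [0.4271, -0.3379, 0.0182]
ee_rot: [[0.026, 1.0, 0.002], [1.0, -0.026, -0.001], [-0.001, 0.002, -1.0]]
contact_force: [-0.3, -0.2, -3.3]
opening: 0.0381
gripper_force: 25.0
clock: 8.2
ee_pos: [0.4265, -0.338, 0.0178]
ee_rot: [[0.026, 1.0, 0.001], [1.0, -0.026, -0.001], [-0.001, 0.001, -1.0]]
contact_force: [0.2, 0.1, -0.1]
opening: 0.0479
gripper_force: 0.0
clock: 8.7
ee_pos: [0.4279, -0.3391, 0.1307]
ee_rot: [[0.026, 1.0, 0.006], [1.0, -0.026, -0.005], [-0.005, 0.006, -1.0]]
contact_force: [0.3, -0.0, -0.5]
opening: 0.048
gripper_force: 0.0
```

```bash
python3 -m creep '[[[0.5,3,0,0,0,-0.14],[1,6,0,0,0,-0.28],[1.5,9,0,0,0,-0.42],[2,12,0,0,0,-0.56],[2.5,15,0,0,0,-0.7],[3,18,0,0,0,-0.84],[3.2,19.4,-1,0,0,-0.98],[3.2,19.4,-3,0,0,-1.12],[3.2,19.4,-5,0,0,-1.26],[3.2,19.4,-6,0,0,-1.31],[3.2,19.4,-6,0,0,-1.31],[3.2,19.4,-6,0,0,-1.31]]]'
python3 - <<'E'
from fit import *
im,C=snap('wrist','w1')
for d in nets.outline_of('stilt','wrist'):
    ys,xs=np.where(d['region']);print(d['score'],len(xs))
    if len(xs)>100: print(ray(C,(xs.mean(),ys.mean()),.014),[fit('stilt',d['region'],C,(.44,-.1495,a)) for a in (.235,)])
E
```

```text
clock: 9.9
ee_pos: [0.4578, -0.1435, 0.0667]
ee_rot: [[0.972, 0.234, -0.001], [0.234, -0.972, 0.0], [-0.001, -0.001, -1.0]]
contact_force: [-0.8, -0.6, 0.8]
opening: 0.0481
gripper_force: 0.0
0.74 2244
[ 0.43875206 -0.14671408  0.014     ] [([439.7, -146.3], np.float64(0.222), np.float64(0.885))]
```

View pics/w1.png

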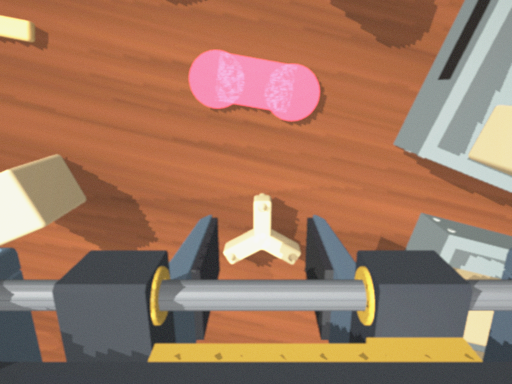

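The wrist view shows the stilt's upper arm at (262,210), centred between the fingers at (215) and (310). Going down to grip.

```bash
python3 -m creep '[[[0.1,0,-2,0,0,0],[0.1,0,-4,0,0,0],[0.1,0,-5.5,0,0,0],[0.1,0,-6.2,0,0,0],[0.1,0,-6.2,0,0,0],[0.1,0,-6.2,0,0,0]]]'; python3 -m creep '[[[0,0,0,0,0,0],[0,0,0,0,0,0],[0,0,0,0,0,0],[0,0,0,0,0,0],[0,0,0,0,0,0],[0,0,0,0,0,0],[0,0,0,0,0,0]]]' -1 15
```

```text
clock: 10.6
ee_pos: [0.4598, -0.1439, 0.0059]
ee_rot: [[0.973, 0.233, 0.001], [0.233, -0.973, -0.001], [0.001, 0.001, -1.0]]
contact_force: [0.0, -0.6, 0.7]
opening: 0.0478
gripper_force: 0.0
clock: 11.3
ee_pos: [0.4593, -0.1437, 0.0054]
ee_rot: [[0.973, 0.233, 0.0], [0.233, -0.973, -0.0], [0.0, 0.0, -1.0]]
contact_force: [-1.0, -0.6, 1.9]
opening: 0.0115
gripper_force: 15.0
```

```bash
python3 -m creep '[[[0,0,3,0,0,0],[0,0,7,0,0,0],[0,0,11.5,0,0,0],[1.2,3.6,11.5,0,0,0.13],[2.4,7.2,11.5,0,0,0.26],[3.6,11,11.5,0,0,0.39],[4.9,15,11.5,0,0,0.52],[6.2,19,11.5,0,0,0.65],[7.6,23,11.5,0,0,0.78],[8.9,27,11.5,0,0,0.91],[10.2,31,11.5,0,0,1.04],[11.5,35,11.5,0,0,1.16]]]';  python3 -m creep '[[[1.3,4,0,0,0,0.03],[2.7,8,0,0,0,0.03],[4,12,0,0,0,0.03],[4,12,0,0,0,0.03],[4,12,0,0,0,0.03]]]'
```

```text
clock: 12.5
ee_pos: [0.5743, 0.208, 0.1199]
ee_rot: [[0.17, 0.985, -0.0], [0.985, -0.17, -0.0], [-0.0, -0.0, -1.0]]
contact_force: [0.7, 0.0, -0.6]
opening: 0.0121
gripper_force: 15.0
clock: 13.0
ee_pos: [0.6136, 0.3268, 0.1191]
ee_rot: [[0.144, 0.99, -0.001], [0.99, -0.144, -0.001], [-0.002, -0.001, -1.0]]
contact_force: [-1.0, -1.3, -0.7]
opening: 0.0121
gripper_force: 15.0
```

```bash
python3 -m creep '[[[0,0,-3,0,0,0],[0,0,-6,0,0,0],[0,0,-8.5,0,0,0],[0,0,-9.8,0,0,0],[0,0,-10.5,0,0,0],[0,0,-10.5,0,0,0],[0,0,-10.5,0,0,0],[0,0,-10.5,0,0,0]]]';  python3 -m creep '[[[0,0,0,0,0,0],[0,0,0,0,0,0],[0,0,0,0,0,0],[0,0,0,0,0,0]]]' -0.47; python3 -m creep '[[[0,0,1,0,0,0],[0,0,3,0,0,0],[0,0,6,0,0,0],[0,0,10,0,0,0],[0,0,10,0,0,0],[0,0,10,0,0,0]]]'
```

```text
clock: 13.8
ee_pos: [0.6151, 0.3267, 0.0168]
ee_rot: [[0.146, 0.989, 0.003], [0.989, -0.146, 0.001], [0.002, 0.002, -1.0]]
contact_force: [1.2, -0.0, 0.0]
opening: 0.0117
gripper_force: 15.0
clock: 14.2
ee_pos: [0.6143, 0.3264, 0.0154]
ee_rot: [[0.145, 0.989, 0.0], [0.989, -0.145, 0.0], [0.0, 0.0, -1.0]]
contact_force: [0.0, 0.8, 0.8]
opening: 0.0241
gripper_force: 0.0
clock: 14.8
ee_pos: [0.6148, 0.3267, 0.1173]
ee_rot: [[0.145, 0.989, 0.003], [0.989, -0.145, 0.001], [0.002, 0.003, -1.0]]
contact_force: [-0.5, -0.9, -1.5]
opening: 0.024
gripper_force: 0.0
```

```bash
python3 -m creep '[[[-2.6,-3,0,0,0,0.1],[-5.2,-6,0,0,0,0.2],[-7.9,-9,0,0,0,0.3],[-10.6,-12,0,0,0,0.345],[-13.2,-15,0,0,0,0.345],[-15.8,-18,0,0,0,0.345],[-17.3,-19.65,0,0,0,0.345],[-17.3,-19.65,-2,0,0,0.345],[-17.3,-19.65,-4,0,0,0.345],[-17.3,-19.65,-4,0,0,0.345]]]' 0.8;  python3 -m creep '[[[0,0,-2.5,0,0,0],[0,0,-5,0,0,0],[0,0,-6.5,0,0,0],[0,0,-6.5,0,0,0],[0,0,-6.5,0,0,0]]]'; python3 -m creep '[[[0,0,0,0,0,0],[0,0,0,0,0,0],[0,0,0,0,0,0],[0,0,0,0,0,0],[0,0,0,0,0,0],[0,0,0,0,0,0],[0,0,0,0,0,0]]]' -1 20
```

```text
clock: 15.8
ee_pos: [0.4382, 0.1289, 0.0727]
ee_rot: [[-0.197, 0.98, -0.007], [0.98, 0.197, -0.002], [-0.0, -0.007, -1.0]]
contact_force: [-1.0, 0.6, 0.5]
opening: 0.082
gripper_force: 0.0
clock: 16.3
ee_pos: [0.4414, 0.13, 0.0105]
ee_rot: [[-0.198, 0.98, -0.0], [0.98, 0.198, -0.0], [0.0, -0.0, -1.0]]
contact_force: [0.1, 0.1, -0.1]
opening: 0.0823
gripper_force: 0.0
clock: 17.0
ee_pos: [0.4412, 0.1298, 0.0103]
ee_rot: [[-0.198, 0.98, 0.0], [0.98, 0.198, 0.0], [-0.0, 0.0, -1.0]]
contact_force: [-1.0, 0.5, 1.1]
opening: 0.0381
gripper_force: 20.0
```

```bash
python3 -m creep '[[[0,0,3,0,0,0],[0,0,7,0,0,0],[0,0,11.5,0,0,0],[1.2,-3.6,11.5,0,0,-0.05],[2.4,-7.2,11.5,0,0,-0.1],[3.7,-11,11.5,0,0,-0.15],[5.1,-15,11.5,0,0,-0.2],[6.4,-19,11.5,0,0,-0.25],[7.8,-23,11.5,0,0,-0.3],[9.2,-27,11.5,0,0,-0.33],[10.5,-31,11.5,0,0,-0.33],[11.9,-35,11.5,0,0,-0.33]]]';  python3 -m creep '[[[1.4,-4,0,0,0,0],[2.7,-8,0,0,0,0],[4,-11.5,0,0,0,0],[4.3,-12.6,0,0,0,0],[4.3,-12.6,0,0,0,0],[4.3,-12.6,0,0,0,0]]]'
```

```text
clock: 18.2
ee_pos: [0.56, -0.2218, 0.1247]
ee_rot: [[0.131, 0.991, -0.001], [0.991, -0.131, 0.001], [0.0, -0.001, -1.0]]
contact_force: [0.7, 1.2, -1.1]
opening: 0.0378
gripper_force: 20.0
clock: 18.8
ee_pos: [0.6025, -0.3449, 0.1246]
ee_rot: [[0.131, 0.991, -0.002], [0.991, -0.131, 0.002], [0.002, -0.002, -1.0]]
contact_force: [-0.5, 0.9, -1.3]
opening: 0.038
gripper_force: 20.0
```

```bash
python3 -m creep '[[[0.1,-0.1,-3,0,0,0],[0.1,-0.1,-6,0,0,0],[0.1,-0.1,-8.5,0,0,0],[0.1,-0.1,-9.8,0,0,0],[0.1,-0.1,-10.4,0,0,0],[0.1,-0.1,-10.4,0,0,0],[0.1,-0.1,-10.4,0,0,0],[0.1,-0.1,-10.4,0,0,0]]]'; python3 -m creep '[[[0,0,-0.1,0,0,0],[0,0,-0.1,0,0,0],[0,0,-0.1,0,0,0]]]'
```

```text
clock: 19.6
ee_pos: [0.605, -0.3476, 0.0228]
ee_rot: [[0.131, 0.991, 0.002], [0.991, -0.131, -0.001], [-0.001, 0.003, -1.0]]
contact_force: [0.1, -0.5, -1.1]
opening: 0.038
gripper_force: 20.0
clock: 19.9
ee_pos: [0.6042, -0.3473, 0.0205]
ee_rot: [[0.131, 0.991, 0.0], [0.991, -0.131, -0.0], [-0.0, 0.0, -1.0]]
contact_force: [0.4, -0.1, -1.6]
opening: 0.0384
gripper_force: 20.0
```

```bash
python3 -m creep '[[[0,0,-0.2,0,0,0],[0,0,-0.2,0,0,0]]]'; python3 -m creep '[[[0,0,0,0,0,0],[0,0,0,0,0,0],[0,0,0,0,0,0],[0,0,0,0,0,0]]]' 0.03; python3 -m creep '[[[0,0,1,0,0,0],[0,0,4,0,0,0],[0,0,8,0,0,0],[0,0,10.5,0,0,0],[-1.9,4,10.5,0,0,0.1],[-3.8,8,10.5,0,0,0.2],[-5.7,12,10.5,0,0,0.3],[-7.6,16,10.5,0,0,0.4],[-9.5,20,10.5,0,0,0.5],[-11.4,24,10.5,0,0,0.6],[-13.3,28,10.5,0,0,0.7],[-15.2,32,10.5,0,0,0.79]]]'; python3 -m creep '[[[-1.6,3.3,0,0,0,0],[-1.6,3.3,-2,0,0,0],[-1.6,3.3,-4,0,0,0],[-1.6,3.3,-4,0,0,0]]]' 0.8
```

```text
clock: 20.1
ee_pos: [0.6044, -0.3473, 0.0184]
ee_rot: [[0.131, 0.991, 0.001], [0.991, -0.131, -0.0], [-0.0, 0.001, -1.0]]
contact_force: [1.3, 0.6, 0.2]
opening: 0.038
gripper_force: 20.0
clock: 20.5
ee_pos: [0.6042, -0.3471, 0.0183]
ee_rot: [[0.131, 0.991, 0.0], [0.991, -0.131, 0.0], [0.0, 0.0, -1.0]]
contact_force: [0.1, -0.3, -0.4]
opening: 0.0468
gripper_force: 0.0
clock: 21.7
ee_pos: [0.4516, -0.0258, 0.1242]
ee_rot: [[-0.615, 0.789, 0.002], [0.789, 0.615, 0.0], [-0.001, 0.002, -1.0]]
contact_force: [1.1, -0.1, 0.5]
opening: 0.0471
gripper_force: 0.0
clock: 22.1
ee_pos: [0.4346, 0.0062, 0.0823]
ee_rot: [[-0.613, 0.79, -0.004], [0.79, 0.613, 0.0], [0.002, -0.003, -1.0]]
contact_force: [0.1, -0.4, 0.4]
opening: 0.0762
gripper_force: 0.0
```

```bash
python3 -m creep '[[[0.1,0,-2.5,0,0,0],[0.1,0,-5,0,0,0],[0.1,0,-7.2,0,0,0],[0.1,0,-7.2,0,0,0],[0.1,0,-7.2,0,0,0]]]'; python3 -m creep '[[[0,0,0,0,0,0],[0,0,0,0,0,0],[0,0,0,0,0,0],[0,0,0,0,0,0],[0,0,0,0,0,0],[0,0,0,0,0,0],[0,0,0,0,0,0]]]' -1 20
```

```text
clock: 22.6
ee_pos: [0.4381, 0.0057, 0.0122]
ee_rot: [[-0.612, 0.791, 0.001], [0.791, 0.612, 0.0], [-0.001, 0.001, -1.0]]
contact_force: [0.4, -0.4, 0.2]
opening: 0.0821
gripper_force: 0.0
clock: 23.3
ee_pos: [0.4373, 0.0059, 0.0114]
ee_rot: [[-0.612, 0.791, 0.0], [0.791, 0.612, 0.0], [-0.0, 0.0, -1.0]]
contact_force: [1.1, 0.4, 1.9]
opening: 0.038
gripper_force: 19.9
```

```bash
python3 -m creep '[[[0,0,3,0,0,0],[0,0,7,0,0,0],[0,0,11,0,0,0],[2,-3.3,11,0,0,-0.1],[4,-6.5,11,0,0,-0.2],[6.1,-10,11,0,0,-0.3],[8.3,-13.5,11,0,0,-0.4],[10.5,-17,11,0,0,-0.5],[12.7,-20.5,11,0,0,-0.6],[14.8,-24,11,0,0,-0.7],[16.6,-27,11,0,0,-0.79],[17.5,-28.5,11,0,0,-0.79]]]'; python3 -m creep '[[[0,0,0,0,0,0],[0,0,-3,0,0,0],[0,0,-6,0,0,0],[0,0,-8.5,0,0,0],[0,0,-9.8,0,0,0],[0,0,-9.8,0,0,0],[0,0,-9.8,0,0,0],[0,0,-9.8,0,0,0]]]'
```

```text
clock: 24.5
ee_pos: [0.613, -0.2818, 0.12]
ee_rot: [[0.134, 0.991, -0.0], [0.991, -0.134, -0.0], [-0.0, -0.0, -1.0]]
contact_force: [-0.8, 0.1, -1.9]
opening: 0.0381
gripper_force: 19.9
clock: 25.3
ee_pos: [0.613, -0.2793, 0.0248]
ee_rot: [[0.13, 0.991, 0.002], [0.991, -0.13, -0.001], [-0.001, 0.002, -1.0]]
contact_force: [0.5, 0.9, -1.6]
opening: 0.0378
gripper_force: 20.0
```

```bash
python3 -m creep '[[[0,0,-0.25,0,0,0],[0,0,-0.45,0,0,0],[0,0,-0.45,0,0,0],[0,0,-0.45,0,0,0]]]'; python3 -m creep '[[[0,0,0,0,0,0],[0,0,0,0,0,0],[0,0,0,0,0,0],[0,0,0,0,0,0]]]' 0.03; python3 -m creep '[[[0,0,1,0,0,0],[0,0,4,0,0,0],[0,0,8,0,0,0],[0,0,10,0,0,0],[0.4,4,10,0,0,0],[0.8,8,10,0,0,0],[1.2,12,10,0,0,0],[1.3,13.3,10,0,0,0],[1.3,13.3,8,0,0,0],[1.3,13.3,6,0,0,0],[1.3,13.3,6,0,0,0],[1.3,13.3,6,0,0,0]]]';python3 -m creep '[[[0,0,0,0,0,0],[0,0,0,0,0,0],[0,0,0,0,0,0]]]' 0.8
```

```text
clock: 25.7
ee_pos: [0.6125, -0.2793, 0.0191]
ee_rot: [[0.131, 0.991, 0.001], [0.991, -0.131, -0.0], [-0.0, 0.001, -1.0]]
contact_force: [-0.0, 0.0, 1.0]
opening: 0.0379
gripper_force: 20.0
clock: 26.1
ee_pos: [0.6122, -0.2792, 0.0187]
ee_rot: [[0.131, 0.991, 0.0], [0.991, -0.131, -0.0], [0.0, 0.0, -1.0]]
contact_force: [0.5, 0.2, 0.2]
opening: 0.0471
gripper_force: 0.0
clock: 27.3
ee_pos: [0.6254, -0.1467, 0.0792]
ee_rot: [[0.131, 0.991, 0.0], [0.991, -0.131, -0.0], [-0.0, 0.0, -1.0]]
contact_force: [-0.5, -0.2, 0.3]
opening: 0.0468
gripper_force: 0.0
clock: 27.6
ee_pos: [0.6256, -0.1465, 0.0797]
ee_rot: [[0.131, 0.991, 0.002], [0.991, -0.131, -0.0], [-0.0, 0.002, -1.0]]
contact_force: [0.1, 0.7, 0.1]
opening: 0.0683
gripper_force: 0.0
```

```bash
python3 -m creep '[[[0,0,0,0,0,0],[0,0,-2.5,0,0,0],[0,0,-5,0,0,0],[0,0,-7,0,0,0],[0,0,-7,0,0,0],[0,0,-7,0,0,0]]]' 0.8; python3 -m creep '[[[0,0,0,0,0,0],[0,0,0,0,0,0],[0,0,0,0,0,0],[0,0,0,0,0,0],[0,0,0,0,0,0],[0,0,0,0,0,0],[0,0,0,0,0,0]]]' -1 15
```

```text
clock: 28.2
ee_pos: [0.6255, -0.1462, 0.0091]
ee_rot: [[0.131, 0.991, 0.0], [0.991, -0.131, -0.0], [0.0, 0.0, -1.0]]
contact_force: [0.5, -0.4, 0.8]
opening: 0.082
gripper_force: 0.0
clock: 28.9
ee_pos: [0.6252, -0.1461, 0.0089]
ee_rot: [[0.131, 0.991, 0.0], [0.991, -0.131, -0.0], [0.0, 0.0, -1.0]]
contact_force: [-1.0, -0.5, 1.6]
opening: 0.0413
gripper_force: 15.0
```

```bash
python3 -m creep '[[[0,0,3,0,0,0],[0,0,7,0,0,0],[0,0,11.5,0,0,0],[-1.4,3.5,11.5,0,0,0],[-2.8,7,11.5,0,0,0],[-4.4,11,11.5,0,0,0],[-5.9,15,11.5,0,0,0],[-7.5,19,11.5,0,0,0],[-9.1,23,11.5,0,0,0],[-10.7,27,11.5,0,0,0],[-12.3,31,11.5,0,0,0],[-13.8,35,11.5,0,0,0]]]'; python3 -m creep '[[[-1.6,4,0,0,0,0],[-3.2,8,0,0,0,0],[-4.8,12,0,0,0,0],[-6.05,15.2,0,0,0,0],[-6.05,15.2,0,0,0,0],[-6.05,15.2,-3,0,0,0],[-6.05,15.2,-6,0,0,0],[-6.05,15.2,-8.5,0,0,0],[-6.05,15.2,-9.8,0,0,0],[-6.05,15.2,-9.8,0,0,0],[-6.05,15.2,-9.8,0,0,0]]]'
```

```text
clock: 30.1
ee_pos: [0.4861, 0.2052, 0.1236]
ee_rot: [[0.131, 0.991, -0.0], [0.991, -0.131, -0.0], [-0.0, -0.0, -1.0]]
contact_force: [0.3, 0.7, -1.4]
opening: 0.0413
gripper_force: 15.0
clock: 31.2
ee_pos: [0.4274, 0.3559, 0.0264]
ee_rot: [[0.131, 0.991, 0.001], [0.991, -0.131, 0.001], [0.001, 0.001, -1.0]]
contact_force: [0.4, 0.1, -0.9]
opening: 0.0412
gripper_force: 15.0
```

Lowering the last 9 mm, releasing, retreating and checking.

```bash
python3 -m creep '[[[0,0,-0.3,0,0,0],[0,0,-0.6,0,0,0],[0,0,-0.85,0,0,0],[0,0,-0.85,0,0,0],[0,0,-0.85,0,0,0]]]'; python3 -m creep '[[[0,0,0,0,0,0],[0,0,0,0,0,0],[0,0,0,0,0,0],[0,0,0,0,0,0]]]' 0.07; python3 -m creep '[[[0,0,1,0,0,0],[0,0,4,0,0,0],[0,0,8,0,0,0],[0,0,12,0,0,0],[-3,4,14,0,0,0],[-6,8,16,0,0,0],[-9,12,18,0,0,0],[-12,15,18,0,0,0],[-15,17,18,0,0,0],[-15,17,18,0,0,0],[-15,17,18,0,0,0]]]'
python3 - <<'E'
from fit import *
Q=[('long_post',.426,-.337,1.545),('short_post_a',.604,-.347,-.13),('short_post_a',.612,-.279,-.13),('tube_post',.427,.356,0),('stilt',.611,.316,1.42)]
T={'long_post':(.406,-.337,-.025),'short_post_a':(.586,-.310,-.13),'tube_post':(.405,.359,-.137),'stilt':(.589,.32,-.15)}
for c in('top','side'):
    im,C=snap(c,c+'1');R={}
    for n,x,y,a in Q:
        R.setdefault(n,nets.outline_of(n,c))
        for d in R[n]:
            if d['region'].sum()<30: continue
            ys,xs=np.where(d['region'])
            if np.hypot(*(ray(C,(xs.mean(),ys.mean()),.035)[:2]-[x,y]))>.03: continue
            p=fit(n,d['region'],C,(x,y,a),.008);t=T[n];cc,s=np.cos(t[2]),np.sin(t[2]);dx,dy=p[0][0]-t[0]*1e3,p[0][1]-t[1]*1e3
            print(c,n,p,'local',round(cc*dx+s*dy,1),round(-s*dx+cc*dy,1))
im=cv2.imread('pics/top1.png');im2=cv2.imread('pics/side1.png')
a=np.hstack([cv2.resize(im[135:290,75:180],(390,576)),cv2.resize(im[135:290,340:445],(390,576))]);cv2.imwrite('pics/z1.png',a)
E
```

```text
clock: 31.7
ee_pos: [0.4267, 0.3559, 0.0173]
ee_rot: [[0.131, 0.991, 0.0], [0.991, -0.131, 0.0], [0.0, 0.0, -1.0]]
contact_force: [0.3, -0.1, -1.0]
opening: 0.0411
gripper_force: 15.0
clock: 32.1
ee_pos: [0.4268, 0.3559, 0.0173]
ee_rot: [[0.131, 0.991, 0.0], [0.991, -0.131, 0.0], [0.0, 0.0, -1.0]]
contact_force: [0.8, 0.0, 0.1]
opening: 0.0489
gripper_force: 0.0
clock: 33.2
ee_pos: [0.2761, 0.526, 0.1977]
ee_rot: [[0.129, 0.992, 0.001], [0.992, -0.129, -0.0], [-0.0, 0.001, -1.0]]
contact_force: [0.8, -0.5, -0.9]
opening: 0.0486
gripper_force: 0.0
top long_post ([428.6, -336.8], np.float64(1.55), np.float64(0.896)) local 22.6 0.8
top short_post_a ([606.2, -346.5], np.float64(-0.106), np.float64(0.907)) local 24.8 -33.6
top short_post_a ([615.4, -278.7], np.float64(-0.153), np.float64(0.925)) local 25.1 34.8
top tube_post ([428.4, 356.5], np.float64(0.039), np.float64(0.885)) local 23.5 0.7
top stilt ([613.9, 305.7], np.float64(1.433), np.float64(0.863)) local 26.8 -10.4
side long_post ([426.5, -339.1], np.float64(1.538), np.float64(0.94)) local 20.5 -1.6
side short_post_a ([603.9, -346.7], np.float64(-0.163), np.float64(0.917)) local 22.5 -34.1
side short_post_a ([613.2, -279.4], np.float64(-0.351), np.float64(0.884)) local 23.0 33.9
side tube_post ([426.1, 354.2], np.float64(0.136), np.float64(0.945)) local 21.6 -1.9
```

View pics/z1.png

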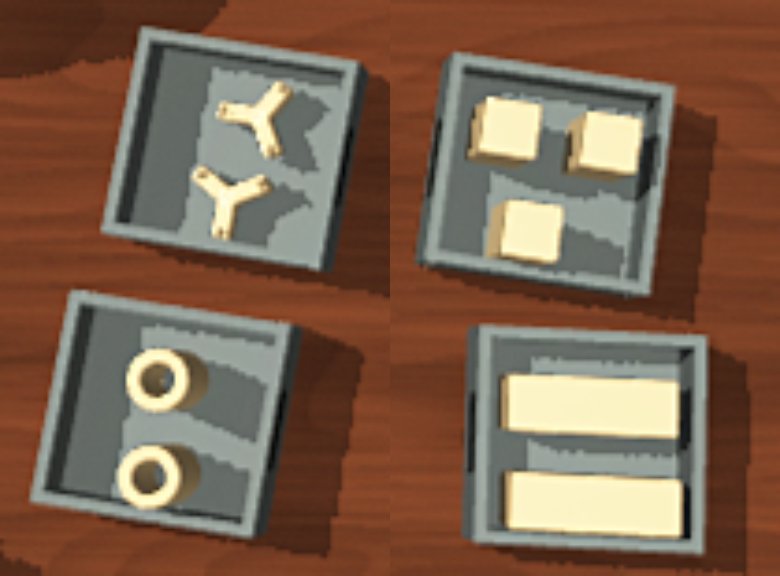

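View pics/side1.png

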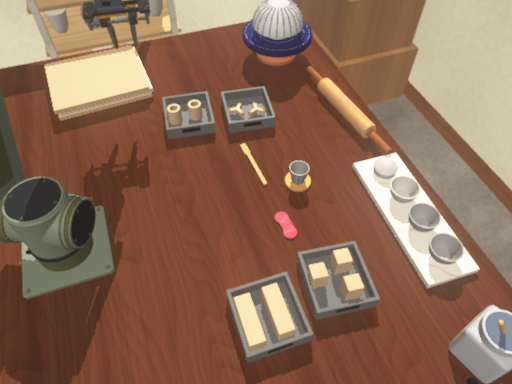

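The crop and side view show every piece upright or flat on the floor of its own tray: stilts (248,110), tubes (185,112), long posts (265,315), short posts (337,278). The cup is untouched at (298,176), and the arm is clear of everything.

```bash
python3 -c "
from rig import env
print(env.sign_off())"
```

```text
the job is handed in; nothing more can be done
None
```

All five pieces are in their matching trays, upright or flat as they started, the cup was left where it stood, and the job is handed in at about 33 s on the robot clock (no verdict was returned).

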